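# Unpack the spice row into the galley rack, mirrored

## Robot

A 6-joint arm with a two-finger parallel gripper is mounted at the origin on the work surface. World frame = base frame: x ahead of the robot, y to its left, z up, the work surface at z = 0. Lengths are in m, angles in rad, forces in N, time in s.
With the tool pointing down it reaches from about 0.35 to 0.775 m from the base axis. Payload 7.3 kg.
Tool frame: the origin (TCP) lies at the very end of the fingers, on their centre line; the grasp point (between the pads) lies 19 mm behind it (robot.grasp_offset is the z of the grasp point in the tool frame, in m); z points along the fingers, y is the direction in which the jaws open and shut (so a half turn about z gives the same grasp; the last joint's range is limited). The gripper opens to 92 mm and grips with 3 to 60 N. Pads are 19 mm wide; open, the fingers measure 130 mm over their backs; the gripper's body (75 mm by 190 mm) begins 47 mm behind the grasp point.
Start: joints at [-1.341, 0.342, 1.524, -0, 1.275, -0.146], TCP at [0.193, -0.488, 0.201] pointing down, gripper open.
Joint ranges: [-2.53, 2.53], [-0.77, 2.02], [0.04, 2.7], [-1, 4.14], [0.28, 2.66], [-3.11, 3.11]. Speed limits (rad/s): [2.57, 2.57, 3.14, 3.14, 3.14, 3.14].

## Interface

Orientations are given as [roll, pitch, yaw] about the fixed x, y, z axes, in that order (R = Rz(yaw) Ry(pitch) Rx(roll)).
In Python, from cell import robot, eyes gives the robot as it stands.
- The arm moves only by the shell command python3 -m handwheel 'ROWS' [FORCE]. ROWS is JSON, one flat list of numbers, 7 for each row, row after row: the shift along the tool's x, y, z in cm, then the turn, a rotation vector about the tool's x, y, z in degrees, then the gripper command: -1 is fully open, 1 is shut, values between are in proportion. A call has 1 to 12 rows; each row is the pose to reach, as a shift and turn from the pose commanded when the call began, along the tool's axes at that moment; what a row does not reach only later rows make up. A row lasts 1/12 s, in which the tool goes at most 41.7 mm and 7.16 degrees, less where a joint would pass 70% of its speed; a pose out of reach is approached as far as the arm can. A call with a gripper value outside its range is refused whole. The fingers move at their own pace and stop on an object; FORCE is the grip in N (left out, the last holds). Time passes only in rows, so rows that repeat a pose let the fingers close. It gives the time, the measured TCP pose, the force and the opening at its end, in the units of the state.
- robot.observe(): the state, without advancing time (a new reading comes with each control period).
- eyes.read_camera(name): name is "scene" or "top" or "wrist"; returns (picture, depth): 480x640x3 uint8, blue, green, red; 480x640 float32, m along the optical axis (not along the pixel's ray), 0 where there is no reading.
- eyes.camera_info(name): a dict with "fovy" (degrees; the focal length in pixels is half the picture's height over the tangent of half this angle, whatever the lens; pixels are square), "cx", "cy" (the principal point, pixels), "position" and "attitude" of the camera in the world. Camera axes: x right, y down, z forward; pixel columns grow to the right and rows downward; lengths in m; the calibration is good to about 2 mm. A picture is of the moment at which its call begins: read the wrist's pose just before it. camera_info takes no time and is no camera call; for the wrist camera it gives the pose at the moment of the call.
- robot.hand_in(): hands the job in, once; it reports no verdict.
The state is a dict: "time": time; "qpos": joint angles; "qvel": joint speeds; "joint_efforts": joint torques, N m; "tool_pos": TCP position; "tool_rot": TCP orientation; "contact_force": force on the tool from outside, world axes, zero at the start; "torque": the same for the moment, N m; "opening": finger opening in m.
Only numpy, scipy, OpenCV 4.12 (cv2) and the standard library are available. Lean on these libraries where they do the work, as an engineer would, in place of code of your own. Each camera call takes 0.05 s, during which the arm holds its last target. There are 200 camera calls.

## Task

The van is parked, so move the four containers (shaker, pepper mill, jar, tin) from the plywood travel rack into the aluminium galley rack in the reverse order, one in each pocket: as the robot sees them, the one at the left end of the plywood rack goes to the right end of the aluminium rack, the second from the left to the second from the right, and so on. Set each one down upright on the pocket floor without dropping it or knocking any over, and leave the kettle, bowl, mug and spoon where they are.

Things in the scene. Friction and masses are not known exactly. Their poses are not given: they have to be found in the camera images.
- shaker: Loose steel spice shaker: a plain round cylinder 42 mm in diameter with straight sides up to 74 mm, then a rounded pierced dome; 95 mm high, about 0.16 kg. Origin: centre of its underside, z up its axis. Grip it 40 to 65 mm up.
- mill: Loose small wooden pepper mill, round and waisted, 100 mm high, about 0.18 kg: foot 48 mm in diameter, waist 36 mm at 26 to 46 mm up, a cylindrical head 44 mm in diameter from 58 to 84 mm up, and a 12 mm steel knob on top. Origin: centre of its underside, z up its axis. Grip the head, about 71 mm up.
- jar: Loose squat round glass jar of ground spice with a flat wooden lid: glass 52 mm in diameter up to 56 mm, lid 50 mm in diameter, 70 mm high in all, about 0.22 kg. Origin: centre of its underside, z up its axis. Grip it 40 to 55 mm up.
- tin: Loose square tea tin, white sides with a flat steel lid: 44 x 44 mm, lid 46 x 46 mm from 66 mm up, 80 mm high, about 0.15 kg. Origin: centre of its underside, z up, x and y square to its sides. Grip it across two facing sides 45 to 60 mm up.
- disc_shaker: Round cork disc, 62 mm across and 4 mm thick, fixed in one of the four places of the plywood rack: the one on which the shaker stands at the start. All four discs look alike. Origin: centre of its underside; its top is 4 mm above. x, y, z along those of the plywood rack.
- disc_mill: Round cork disc, 62 mm across and 4 mm thick, fixed in one of the four places of the plywood rack: the one on which the pepper mill stands at the start. All four discs look alike. Origin: centre of its underside; its top is 4 mm above. x, y, z along those of the plywood rack.
- disc_jar: Round cork disc, 62 mm across and 4 mm thick, fixed in one of the four places of the plywood rack: the one on which the jar stands at the start. All four discs look alike. Origin: centre of its underside; its top is 4 mm above. x, y, z along those of the plywood rack.
- disc_tin: Round cork disc, 62 mm across and 4 mm thick, fixed in one of the four places of the plywood rack: the one on which the tin stands at the start. All four discs look alike. Origin: centre of its underside; its top is 4 mm above. x, y, z along those of the plywood rack.
- travel_rack: Plywood rack fixed to the counter, holding the row at the start. 84 mm deep (x), 304 mm long inside (y, to the robot's left), floor 10 mm thick under the cork discs, long rails 18 mm high, end boards 32 mm high. Places at y = +111, +37, -37, -111 mm, x = 0; the containers' undersides start 14 mm above the counter. Origin: centre of its underside.
- galley_rack: Aluminium tray rack fixed to the counter, empty at the start. 78 mm deep (x), 300 mm long (y, to the robot's left), one row of four open pockets, 70 x 70 mm inside, centred at y = +111, +37, -37, -111 mm, x = 0. Pocket floors 8 mm, 4 mm thick walls and dividers 18 mm above the counter. Origin: centre of its underside.
- kettle: Bystander: stainless tea kettle on the black hob, 164 mm in diameter, 190 mm high with its handle. Origin: centre of its underside.
- bowl: Bystander: grey silicone bowl, 144 mm in diameter, 58 mm high. Origin: centre of its underside.
- mug: Bystander: white mug, 76 mm in diameter, 80 mm high. Origin: centre of its underside.
- spoon: Bystander: wooden spoon 150 mm long, lying on the counter in the gap between the two racks. Handle 20 mm thick. Origin: centre of its underside.
Mind the look-alikes: they are no part of the job. What is shaped like the shaker but blue is not meant.

How it is judged:
At the end, for the whole second after the job is handed in: Each of the four containers stands upright (within 0.1 rad) and still on the floor of its own pocket of the aluminium rack, within 15 mm of the pocket's centre each way, in the reverse of the order in which they (and so their cork discs) stood in the plywood rack (((y of disc_shaker in the frame of travel_rack between 0.091 and 0.131 m and y of shaker in the frame of galley_rack between -0.126 and -0.096 m) or (y of disc_shaker in the frame of travel_rack between 0.017 and 0.057 m and y of shaker in the frame of galley_rack between -0.052 and -0.022 m) or (y of disc_shaker in the frame of travel_rack between -0.057 and -0.017 m and y of shaker in the frame of galley_rack between 0.022 and 0.052 m) or (y of disc_shaker in the frame of travel_rack between -0.131 and -0.091 m and y of shaker in the frame of galley_rack between 0.096 and 0.126 m)) and x of shaker in the frame of galley_rack between -0.015 and 0.015 m and z of shaker in the frame of galley_rack between 0.004 and 0.012 m and angle between each of shaker, mill, jar, tin's own z axis and vertical below 0.1 rad and linear speed of each of shaker, mill, jar, tin below 0.02 m/s and ((y of disc_mill in the frame of travel_rack between 0.091 and 0.131 m and y of mill in the frame of galley_rack between -0.126 and -0.096 m) or (y of disc_mill in the frame of travel_rack between 0.017 and 0.057 m and y of mill in the frame of galley_rack between -0.052 and -0.022 m) or (y of disc_mill in the frame of travel_rack between -0.057 and -0.017 m and y of mill in the frame of galley_rack between 0.022 and 0.052 m) or (y of disc_mill in the frame of travel_rack between -0.131 and -0.091 m and y of mill in the frame of galley_rack between 0.096 and 0.126 m)) and x of mill in the frame of galley_rack between -0.015 and 0.015 m and z of mill in the frame of galley_rack between 0.004 and 0.012 m and ((y of disc_jar in the frame of travel_rack between 0.091 and 0.131 m and y of jar in the frame of galley_rack between -0.126 and -0.096 m) or (y of disc_jar in the frame of travel_rack between 0.017 and 0.057 m and y of jar in the frame of galley_rack between -0.052 and -0.022 m) or (y of disc_jar in the frame of travel_rack between -0.057 and -0.017 m and y of jar in the frame of galley_rack between 0.022 and 0.052 m) or (y of disc_jar in the frame of travel_rack between -0.131 and -0.091 m and y of jar in the frame of galley_rack between 0.096 and 0.126 m)) and x of jar in the frame of galley_rack between -0.015 and 0.015 m and z of jar in the frame of galley_rack between 0.004 and 0.012 m and ((y of disc_tin in the frame of travel_rack between 0.091 and 0.131 m and y of tin in the frame of galley_rack between -0.126 and -0.096 m) or (y of disc_tin in the frame of travel_rack between 0.017 and 0.057 m and y of tin in the frame of galley_rack between -0.052 and -0.022 m) or (y of disc_tin in the frame of travel_rack between -0.057 and -0.017 m and y of tin in the frame of galley_rack between 0.022 and 0.052 m) or (y of disc_tin in the frame of travel_rack between -0.131 and -0.091 m and y of tin in the frame of galley_rack between 0.096 and 0.126 m)) and x of tin in the frame of galley_rack between -0.015 and 0.015 m and z of tin in the frame of galley_rack between 0.004 and 0.012 m); the robot touches nothing.
It fails at once if a container falls over (angle between any of shaker, mill, jar, tin's own z axis and vertical above 0.6 rad).
It fails at once if a container is dropped or slammed into the aluminium rack (over 60 N) (contact force between any of shaker, mill, jar, tin and galley_rack above 60 N).
It fails at once if the kettle, bowl, mug or spoon is shifted more than 30 mm (distance of any of kettle, bowl, mug, spoon from where it was at the start of the episode above 0.03 m).
It also fails if it takes over 96 s, if anything falls off the work surface, if the arm or the gripper's body presses on something with over 40 N, if the wrist force passes 120 N, or if a joint passes its speed limit or range.

## Working session

There is one attempt and no reset: what is moved stays moved. The work goes in short steps, Python scripts to look and compute and a shell command to move; the robot and the scene stay as the last step left them, time stands still between calls to the robot, and variables do not carry over. Pictures are saved under pics/ and viewed, about 12 in all and at most 16, crops included, and the job is handed in when it is done.

```bash
mkdir -p pics; ls; python3 - <<'E'
from cell import robot, eyes
import cv2,numpy as np
print(robot.observe()['tool_pos'],robot.observe()['tool_rot'],robot.grasp_offset)
for n in("scene","top"):
    p,d=eyes.read_camera(n); cv2.imwrite(f"pics/{n}0.png",p); np.save(f"pics/{n}0.npy",d); print(n,eyes.camera_info(n))
E
```

```text
pics
[ 0.19260519 -0.4879062   0.20035457] [-3.14007716e+00 -2.25920088e-04  3.75785796e-01] -0.0188
scene {'fovy': 52.218670984349814, 'cx': 325.8249948650419, 'cy': 234.79246461662441, 'position': array([0.86490627, 0.41325111, 1.01622038]), 'attitude': array([-2.59568445,  0.01422282,  2.53840295])}
top {'fovy': 45.81186807047246, 'cx': 328.37559656413737, 'cy': 244.2057202553895, 'position': array([ 0.42444686, -0.08644675,  1.33382706]), 'attitude': array([-3.04296284,  0.00500732, -1.59481728])}
```

View pics/top0.png

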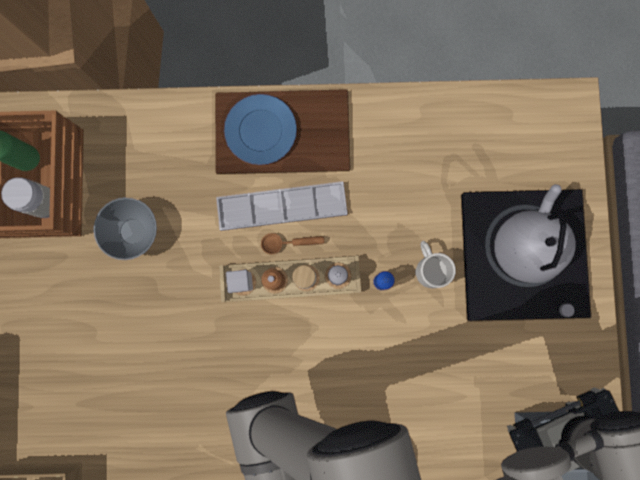

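View pics/scene0.png

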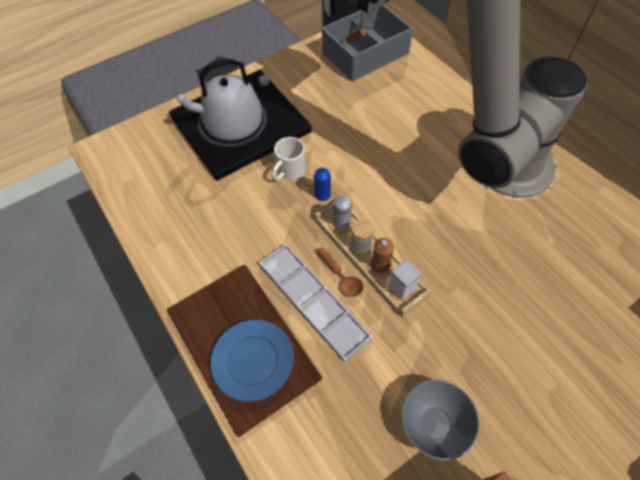

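The top view shows the row left to right: tin (237,281), mill (272,280), jar (303,277) and shaker (338,274). The blue decoy (384,281) and mug (436,270) stand right of the rack. The aluminium rack runs from (218,212) to (348,200), with the spoon between the racks at (295,242). Could be taken for the shaker: the blue cylinder (384,281) and the steel one (338,274). I choose the steel one, which is inside the rack.

```bash
cat > h.py <<'E'
import numpy as np,cv2
from scipy.spatial.transform import Rotation as R
from cell import robot, eyes
def cam(n):
    i=eyes.camera_info(n); f=240/np.tan(np.radians(i['fovy'])/2)
    return f,i['cx'],i['cy'],np.array(i['position']),R.from_euler('xyz',i['attitude']).as_matrix()
def cloud(d,c):
    f,cx,cy,p,M=c; v,u=np.mgrid[:480,:640]
    return np.stack([(u-cx)/f*d,(v-cy)/f*d,d],-1)@M.T+p
def px2z(u,v,z,c):
    f,cx,cy,p,M=c; r=M@np.array([(u-cx)/f,(v-cy)/f,1]); return p+r*(z-p[2])/r[2]
E
python3 - <<'E'
from h import *
c=cam('top'); d=np.load('pics/top0.npy'); P=cloud(d,c)
for n,u,v in [('tin',237,281),('mill',272,280),('jar',303,277),('shaker',338,274)]:
    s=P[v-16:v+17,u-16:u+17].reshape(-1,3); s=s[s[:,2]>0.050]; zz=np.percentile(s[:,2],95)
    t=s[s[:,2]>zz-(.006 if n in('tin','jar') else .03)]
    r=cv2.minAreaRect((t[:,:2]*1000).astype(np.float32))
    print(n,len(t),zz.round(3),t.mean(0).round(4),r)
for n,u0,v0,u1,v1,za,zb in [('galley',205,172,360,240,.004,.03),('travel',208,245,372,312,.012,.04)]:
    s=P[v0:v1,u0:u1].reshape(-1,3); print(n,np.percentile(s[:,2],[5,50,95]))
    t=s[(s[:,2]>za)&(s[:,2]<zb)]; print(len(t),cv2.minAreaRect((t[:,:2]*1000).astype(np.float32)))
p=cv2.imread('pics/top0.png')[170:310,200:400]; cv2.imwrite('pics/crop1.png',cv2.resize(p,None,fx=4,fy=4,interpolation=cv2.INTER_CUBIC))
E
```

```text
tin 354 0.097 [0.4711 0.1171 0.1007] ((461.9096984863281, 27.169342041015625), (233.82899475097656, 50.718048095703125), 83.9889907836914)
mill 319 0.114 [0.473  0.0406 0.1146] ((461.3944396972656, -13.840774536132812), (157.3152618408203, 42.41368865966797), 78.11815643310547)
jar 300 0.087 [ 0.4772 -0.0287  0.1135] ((467.43328857421875, -50.534725189208984), (101.02210235595703, 48.42060470581055), 65.48503112792969)
shaker 306 0.11 [ 0.4781 -0.1014  0.121 ] ((463.4042663574219, -103.24537658691406), (73.84630584716797, 41.78773880004883), 6.178487300872803)
galley [-0.00465281  0.00228472  0.01647908]
4393 ((650.080078125, 24.381179809570312), (363.9666748046875, 162.60000610351562), 88.830810546875)
travel [-0.00446729  0.0034971   0.09822382]
1760 ((495.0081787109375, 8.515914916992188), (121.04212188720703, 320.2210998535156), 2.595581531524658)
```

View pics/crop1.png

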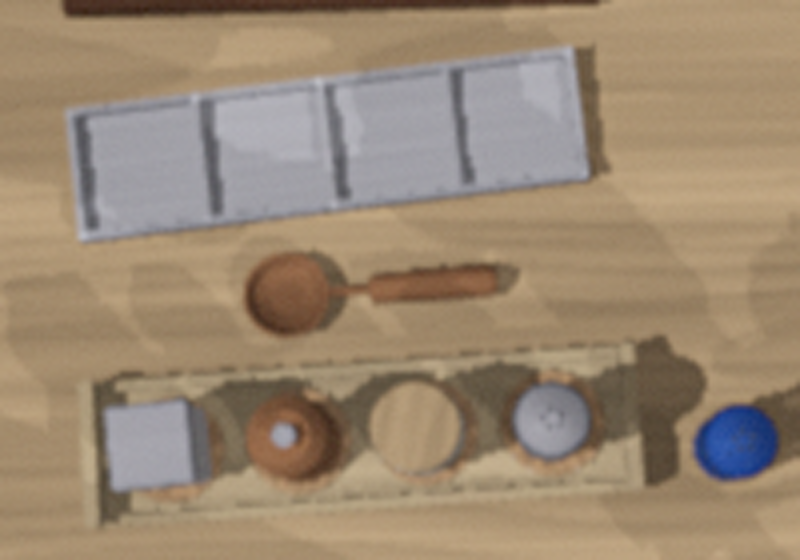

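The crop confirms tin, mill, jar and steel shaker in that order inside the plywood rack. The galley rim corners are at crop pixels (68,108), (574,47), (590,180) and (82,241).

```bash
python3 - <<'E'
from h import *
c=cam('top')
g=lambda u,v,z: px2z(200+(u+.5)/4-.5,170+(v+.5)/4-.5,z,c)[:2]
def rack(cs,z,name,ys=(.111,.037,-.037,-.111)):
    q=np.array([g(*a,z) for a in cs]); ctr=q.mean(0)
    dy=(q[0]+q[3]-q[1]-q[2])/2; L=np.linalg.norm(dy); dy/=L
    w=np.linalg.norm(q[0]+q[1]-q[2]-q[3])/2
    print(name,ctr.round(4),'L',L.round(4),'W',w.round(4),'yaw',np.degrees(np.arctan2(-dy[0],dy[1])).round(2))
    for y in ys: print('   ',y,(ctr+y*dy).round(4))
rack([(68,108),(574,47),(590,180),(82,241)],.018,'galley')
rack([(86,383),(635,345),(647,484),(98,525)],.025,'travel')
for n,u,v,z in [('mill',285,434,.112),('jar',417,427,.084),('shaker',551,420,.1)]: print(n,g(u,v,z).round(4))
q=np.array([g(*a,.094) for a in [(105,406),(190,400),(198,484),(113,492)]]); e=q[1]-q[0]+q[2]-q[3]
print('tin',q.mean(0).round(4),np.linalg.norm(e)/2,'yaw',np.degrees(np.arctan2(e[0],-e[1])))
print('spoon',g(290,293,.02),g(500,278,.02))
o=robot.observe(); print(o['tool_pos'],np.degrees(o['tool_rot']),o['time'])
E
```

```text
galley [0.6485 0.024 ] L 0.2992 W 0.0794 yaw 5.52
    0.111 [0.6378 0.1345]
    0.037 [0.6449 0.0608]
    -0.037 [ 0.652  -0.0128]
    -0.111 [ 0.6591 -0.0865]
travel [0.4777 0.0043] L 0.3168 W 0.0811 yaw 2.72
    0.111 [0.4724 0.1152]
    0.037 [0.4759 0.0413]
    -0.037 [ 0.4794 -0.0326]
    -0.111 [ 0.483  -0.1066]
mill [0.4752 0.0421]
jar [ 0.4785 -0.0276]
shaker [ 0.4798 -0.1011]
tin [0.4715 0.1169] 0.04648564544679218 yaw 3.314563843525655
spoon [0.56089057 0.04774076] [ 0.56666215 -0.07455424]
[ 0.19262271 -0.48793883  0.20041139] [-1.79918517e+02 -1.10224094e-02  2.15343113e+01] 0.1
```

```bash
cat >> h.py <<'E'
def go(x,y,z,yaw):
    o=robot.observe(); A=R.from_euler('xyz',o['tool_rot']); B=R.from_euler('xyz',[np.pi,0,np.radians(yaw)])
    print('shift cm',(A.inv().apply(np.array([x,y,z])-o['tool_pos'])*100).round(2),'turn',(A.inv()*B).as_rotvec(degrees=True).round(1))
E
python3 -c "
from h import *
go(.4,-.15,.27,93);go(.4715,.117,.18,93)"
```

```text
shift cm [ 31.7  -23.83  -6.92] turn [ -0.1  -0.1 -71.5]
shift cm [ 48.15 -46.03   2.12] turn [ -0.1  -0.1 -71.5]
```

```bash
python3 -m handwheel '[2.6,-2,-1.2,0,0,-6,-1, 5.2,-4,-2.4,0,0,-12,-1, 8,-6,-3.6,0,0,-18,-1, 10.6,-8,-4.8,0,0,-24,-1, 13.2,-10,-6,0,0,-30,-1, 15.8,-12,-6.9,0,0,-36,-1, 18.5,-14,-6.9,0,0,-42,-1, 21,-16,-6.9,0,0,-48,-1, 24,-18,-6.9,0,0,-54,-1, 26.5,-20,-6.9,0,0,-60,-1, 29,-22,-6.9,0,0,-66,-1, 31.7,-23.8,-6.9,0,0,-71.5,-1]' 25; python3 -c "
from h import *
go(.4715,.117,.18,93);go(.4715,.117,.047,93)"
```

```text
time: 1.1
tool_pos: [0.4003, -0.1489, 0.2699]
tool_rot: [-3.141, -0.0, 1.629]
contact_force: [0.2, -0.4, 0.2]
opening: 0.0919
shift cm [26.13  8.66  8.99] turn [-0.  -0.   0.3]
shift cm [26.12  8.66 22.29] turn [-0.  -0.   0.3]
```

```bash
python3 -m handwheel '[3,1,1,0,0,0,-1, 6,2,2,0,0,0,-1, 9,3,3,0,0,0,-1, 12,4,4,0,0,0,-1, 15,5,5,0,0,0,-1, 18,6,6,0,0,0,-1, 21,7,7,0,0,0,-1, 24,8,8,0,0,0,-1, 26.1,8.7,9,0,0,0,-1, 26.1,8.7,9,0,0,0,-1, 26.1,8.7,9,0,0,0,-1]'; python3 -c "
from h import *
go(.4715,.117,.047,93)
p,d=eyes.read_camera('wrist');c=cam('wrist');cv2.imwrite('pics/w1.png',p);np.save('pics/w1.npy',d)
print(c[3],c[4].round(2))"
```

```text
time: 2.02
tool_pos: [0.4727, 0.1153, 0.1791]
tool_rot: [-3.139, 0.0, 1.626]
contact_force: [-1.2, -0.2, -1.3]
opening: 0.0914
shift cm [ 0.19 -0.08 13.21] turn [-0.1  0.   0.2]
[0.46913936 0.19057873 0.3620521 ] [[ 1.    0.05  0.01]
 [ 0.05 -0.96 -0.28]
 [-0.    0.28 -0.96]]
```

View pics/w1.png

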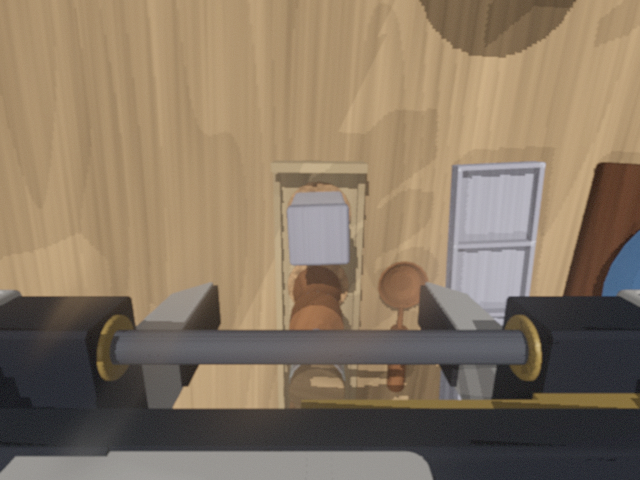

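The wrist view shows the tin lid with corners at about (288,206), (348,205), (349,264) and (290,265), centred between the open fingers. I'll cross-check its position.

```bash
python3 -c "
from h import *
c=cam('wrist')
q=[px2z(u,v,.094,c)[:2] for u,v in [(288,206),(348,205),(349,264),(290,265)]];print(np.round(q,4),np.mean(q,0))
print('galley left corners',[px2z(u,v,.018,c)[:2].round(4) for u,v in [(453,166),(546,163)]], 'travel left', [px2z(u,v,.032,c)[:2].round(4) for u,v in [(272,164),(367,164)]])"
```

```text
[[0.449  0.1386]
 [0.4924 0.1417]
 [0.4966 0.0966]
 [0.452  0.0933]] [0.47248303 0.11753078]
galley left corners [array([0.5908, 0.1685]), array([0.6738, 0.1757])] travel left [array([0.4294, 0.1626]), array([0.5114, 0.167 ])]
```

```bash
python3 -m handwheel '[0.2,0,3,0,0,0,-1, 0.2,0,6,0,0,0,-1, 0.2,0,9,0,0,0,-1, 0.2,0,11,0,0,0,-1, 0.2,0,12.5,0,0,0,-1, 0.2,0,13.2,0,0,0,-1, 0.2,0,13.2,0,0,0,-1, 0.2,0,13.2,0,0,0,1, 0.2,0,13.2,0,0,0,1, 0.2,0,13.2,0,0,0,1, 0.2,0,13.2,0,0,0,1, 0.2,0,13.2,0,0,0,1]' 25;  python3 -m handwheel '[0,0,0,0,0,0,1, 0,0,0,0,0,0,1, 0,0,0,0,0,0,1, 0,0,-1,0,0,0,1, 0,0,-3,0,0,0,1, 0,0,-6,0,0,0,1, 0,0,-9,0,0,0,1, 0,0,-11,0,0,0,1, 0,0,-12,0,0,0,1, 0,0,-12,0,0,0,1]'; python3 -c "
from h import *
go(.6591,-.0865,.17,95.5);go(.6591,-.0865,.042,95.5)"
```

```text
time: 3.07
tool_pos: [0.4736, 0.1166, 0.0486]
tool_rot: [3.14, 0.0, 1.624]
contact_force: [0.3, -0.6, 0.8]
opening: 0.0636
time: 3.9
tool_pos: [0.4745, 0.1168, 0.1703]
tool_rot: [3.137, -0.0, 1.624]
contact_force: [0.2, 1.0, -2.0]
opening: 0.046
shift cm [-21.28  17.36   0.11] turn [ 0.3  0.  -2.5]
shift cm [-21.28  17.3   12.91] turn [ 0.3  0.  -2.5]
```

```bash
python3 -m handwheel '[-1,2,0,0,0,0,1, -3,4,0,0,0,0,1, -5,6,0,0,0,-1,1, -8,8,0,0,0,-2,1, -11,10,0,0,0,-2.5,1, -14,12,0,0,0,-2.5,1, -17,14,0,0,0,-2.5,1, -19.5,16,0,0,0,-2.5,1, -21,17.2,0,0,0,-2.5,1, -21.3,17.4,0,0,0,-2.5,1, -21.3,17.4,0,0,0,-2.5,1, -21.3,17.4,0,0,0,-2.5,1]'; python3 -c "
from h import *
print(robot.observe()['opening']);go(.6591,-.0865,.042,95.5)
p,d=eyes.read_camera('wrist');cv2.imwrite('pics/w2.png',p)
"
```

```text
time: 4.9
tool_pos: [0.6573, -0.0863, 0.1665]
tool_rot: [-3.139, -0.001, 1.667]
contact_force: [0.8, -0.0, -1.9]
opening: 0.046
0.04595779041903612
shift cm [-0.06  0.21 12.45] turn [-0.2 -0.1  0. ]
```

View pics/w2.png

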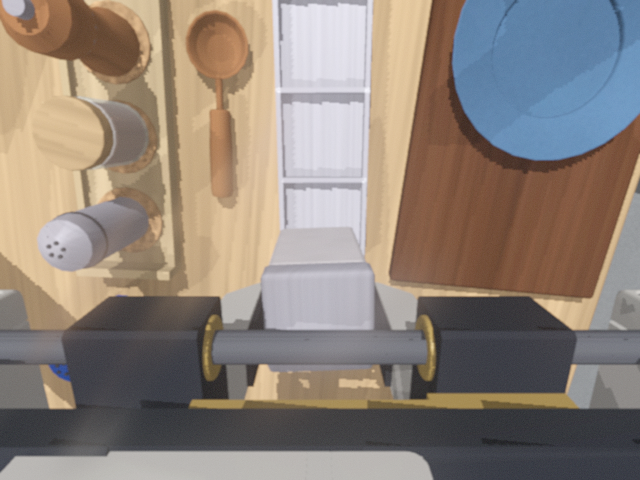

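```bash
python3 -m handwheel '[0,0.2,2,0,0,0,1, 0,0.2,4,0,0,0,1, 0,0.2,6,0,0,0,1, 0,0.2,8,0,0,0,1, 0,0.2,9.5,0,0,0,1, 0,0.2,10.5,0,0,0,1, 0,0.2,11.2,0,0,0,1, 0,0.2,11.5,0,0,0,1, 0,0.2,11.5,0,0,0,1, 0,0.2,11.5,0,0,0,1]'; python3 -c "
from h import *
go(.6591,-.0865,.0426,95.5)"
```

```text
time: 5.78
tool_pos: [0.6607, -0.0866, 0.054]
tool_rot: [3.14, 0.001, 1.668]
contact_force: [0.7, 0.8, -1.4]
opening: 0.0462
shift cm [ 0.03 -0.16  1.14] turn [0.1 0.  0. ]
```

```bash
python3 -m handwheel '[0,-0.1,0.3,0,0,0,1, 0,-0.1,0.6,0,0,0,1, 0,-0.1,0.8,0,0,0,1, 0,-0.1,0.9,0,0,0,1, 0,-0.1,1,0,0,0,1, 0,-0.1,1,0,0,0,1]'; python3 -c "
from h import *
for i in range(1): go(.6591,-.0865,.0426,95.5)
p,d=eyes.read_camera('scene');cv2.imwrite('pics/s2.png',cv2.resize(p[230:380,220:420],None,fx=4,fy=4))"
```

```text
time: 6.28
tool_pos: [0.6591, -0.0869, 0.0428]
tool_rot: [-3.141, 0.0, 1.667]
contact_force: [-0.6, -0.0, -1.5]
opening: 0.0461
shift cm [0.04 0.   0.02] turn [-0.  0.  0.]
```

View pics/s2.png

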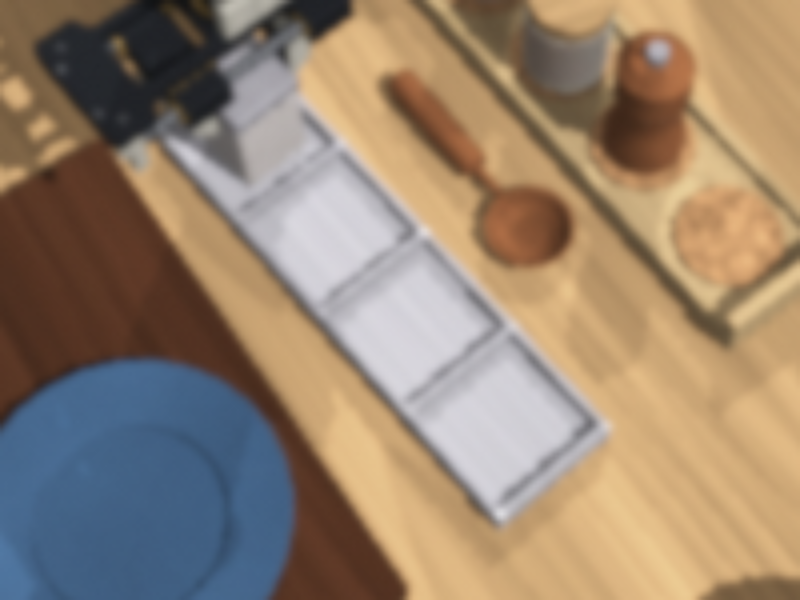

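The tin (250,130 in the crop) is inside the end pocket and nearly on the floor. I'll feel for contact.

```bash
python3 -m handwheel '[0,0,0.1,0,0,0,1,0,0,0.1,0,0,0,1,0,0,0.1,0,0,0,1]'; python3 -m handwheel '[0,0,0.1,0,0,0,1,0,0,0.1,0,0,0,1,0,0,0.1,0,0,0,1]'; python3 -m handwheel '[0,0,0.1,0,0,0,1,0,0,0.1,0,0,0,1,0,0,0.1,0,0,0,1]'
```

```text
time: 6.58
tool_pos: [0.6594, -0.0869, 0.0422]
tool_rot: [3.141, 0.0, 1.667]
contact_force: [0.7, -0.3, -1.4]
opening: 0.0459
time: 6.83
tool_pos: [0.6594, -0.0869, 0.0421]
tool_rot: [3.141, 0.0, 1.667]
contact_force: [-1.9, -0.0, 5.7]
opening: 0.046
time: 7.08
tool_pos: [0.6595, -0.087, 0.042]
tool_rot: [3.14, 0.001, 1.667]
contact_force: [-4.4, 0.2, 11.2]
opening: 0.046
```

```bash
python3 -m handwheel '[0,0,-0.1,0,0,0,0.3, 0,0,-0.1,0,0,0,-1, 0,0,-0.1,0,0,0,-1, 0,0,-0.1,0,0,0,-1, 0,0,-0.1,0,0,0,-1, 0,0,-1,0,0,0,-1, 0,0,-3,0,0,0,-1, 0,0,-6,0,0,0,-1, 0,0,-9,0,0,0,-1, 0,0,-12,0,0,0,-1, 0,0,-14.5,0,0,0,-1, 0,0,-14.5,0,0,0,-1]'; python3 -c "
from h import *
go(.4752,.0418,.185,93)"
```

```text
time: 8.08
tool_pos: [0.662, -0.0874, 0.1924]
tool_rot: [3.131, 0.004, 1.667]
contact_force: [1.3, 0.4, 1.4]
opening: 0.0919
shift cm [ 14.67 -17.35   0.5 ] turn [0.6 0.2 2.5]
```

```bash
python3 -m handwheel '[2,-2.3,0,0,0,0.5,-1, 4,-4.7,0,0,0,1,-1, 6,-7,0,0,0,1.5,-1, 8,-9.5,0,0,0,2,-1, 10,-12,0,0,0,2.5,-1, 12,-14.2,0,0,0,2.5,-1, 13.5,-16,0,0,0,2.5,-1, 14.5,-17,0,0,0,2.5,-1, 14.7,-17.3,0,0,0,2.5,-1, 14.7,-17.3,0,0,0,2.5,-1, 14.7,-17.3,0,0,0,2.5,-1]'; python3 -c "
from h import *
go(.4752,.0418,.066,93)
p,d=eyes.read_camera('wrist');cv2.imwrite('pics/w3.png',p)
p,d=eyes.read_camera('top');cv2.imwrite('pics/t3.png',p)"
```

```text
time: 9.0
tool_pos: [0.4736, 0.0425, 0.1852]
tool_rot: [3.141, 0.0, 1.624]
contact_force: [-0.1, -0.1, -1.0]
opening: 0.0918
shift cm [-0.07  0.14 11.92] turn [0.1 0.  0. ]
```

View pics/w3.png

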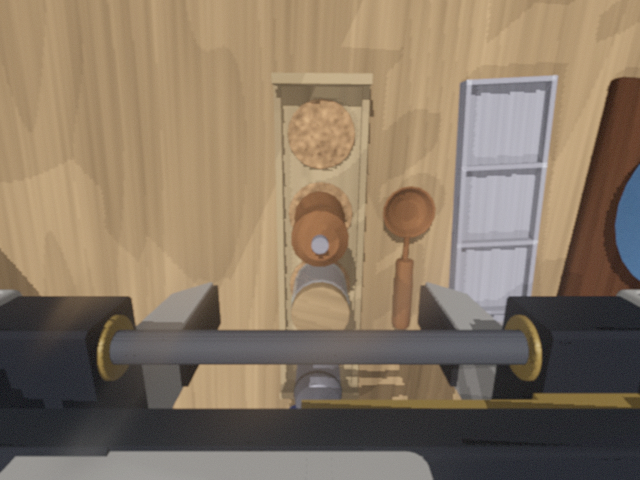

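The mill knob is at (320,245), midway between the fingers, so I'll grasp.

```bash
python3 -m handwheel '[-0.1,0.1,2,0,0,0,-1, -0.1,0.1,5,0,0,0,-1, -0.1,0.1,8,0,0,0,-1, -0.1,0.1,10,0,0,0,-1, -0.1,0.1,11.5,0,0,0,-1, -0.1,0.1,11.9,0,0,0,-1, -0.1,0.1,11.9,0,0,0,-1, -0.1,0.1,11.9,0,0,0,1, -0.1,0.1,11.9,0,0,0,1, -0.1,0.1,11.9,0,0,0,1, -0.1,0.1,11.9,0,0,0,1, -0.1,0.1,11.9,0,0,0,1]';  python3 -m handwheel '[0,0,0,0,0,0,1, 0,0,0,0,0,0,1, 0,0,0,0,0,0,1, 0,0,0,0,0,0,1, 0,0,0,0,0,0,1]'; python3 -m handwheel '[0,0,-1,0,0,0,1, 0,0,-3,0,0,0,1, 0,0,-6,0,0,0,1, 0,0,-9,0,0,0,1, 0,0,-10,0,0,0,1, 0,0,-10.5,0,0,0,1, 0,0,-10.5,0,0,0,1,0,0,-10.5,0,0,0,1]'; python3 -c "
from h import *
go(.652,-.0128,.17,95.5)"
```

```text
time: 10.1
tool_pos: [0.4743, 0.0418, 0.0666]
tool_rot: [3.14, 0.0, 1.624]
contact_force: [0.7, 0.6, -0.9]
opening: 0.0632
time: 10.52
tool_pos: [0.474, 0.0419, 0.0661]
tool_rot: [3.141, 0.0, 1.624]
contact_force: [-0.1, 0.5, 1.5]
opening: 0.043
time: 11.18
tool_pos: [0.4732, 0.0419, 0.17]
tool_rot: [-3.14, -0.0, 1.624]
contact_force: [-0.6, 0.2, -1.7]
opening: 0.0431
shift cm [-6.41 17.56 -0.03] turn [-0.1 -0.  -2.5]
```

```bash
python3 -m handwheel '[-0.5,1.5,0,0,0,0,1, -1.5,4,0,0,0,0,1, -2.5,7,0,0,0,-1,1, -3.5,10,0,0,0,-2,1, -4.6,12.5,0,0,0,-2.5,1, -5.5,15,0,0,0,-2.5,1, -6.1,16.7,0,0,0,-2.5,1, -6.4,17.5,0,0,0,-2.5,1, -6.4,17.6,0,0,0,-2.5,1, -6.4,17.6,0,0,0,-2.5,1, -6.4,17.6,0,0,0,-2.5,1]';python3 -m handwheel '[0,0,2,0,0,0,1, 0,0,4,0,0,0,1, 0,0,6,0,0,0,1, 0,0,7.5,0,0,0,1, 0,0,8.5,0,0,0,1, 0,0,9.2,0,0,0,1, 0,0,9.5,0,0,0,1, 0,0,9.5,0,0,0,1, 0,0,9.5,0,0,0,1,0,0,9.5,0,0,0,1]'; python3 -c "
from h import *
go(.652,-.0128,.061,95.5)"
```

```text
time: 12.1
tool_pos: [0.6519, -0.0124, 0.1697]
tool_rot: [-3.139, -0.001, 1.668]
contact_force: [-0.1, 1.4, -0.7]
opening: 0.0426
time: 12.93
tool_pos: [0.6537, -0.0128, 0.0771]
tool_rot: [3.14, 0.001, 1.667]
contact_force: [-0.3, 0.5, -1.0]
opening: 0.0425
shift cm [ 0.02 -0.17  1.61] turn [0.1 0.  0. ]
```

```bash
python3 -m handwheel '[0,-0.1,0.4,0,0,0,1, 0,-0.1,0.8,0,0,0,1, 0,-0.1,1.1,0,0,0,1, 0,-0.1,1.3,0,0,0,1, 0,-0.1,1.4,0,0,0,1, 0,-0.1,1.4,0,0,0,1]';for i in 1 2 ; do python3 -m handwheel '[0,0,0.1,0,0,0,1,0,0,0.1,0,0,0,1,0,0,0.1,0,0,0,1]'; done
```

```text
time: 13.43
tool_pos: [0.6519, -0.0128, 0.0616]
tool_rot: [-3.141, -0.0, 1.667]
contact_force: [0.2, -0.4, -1.6]
opening: 0.0426
time: 13.68
tool_pos: [0.6521, -0.0128, 0.0611]
tool_rot: [3.141, 0.0, 1.667]
contact_force: [-0.2, -0.1, -0.9]
opening: 0.0425
time: 13.93
tool_pos: [0.6523, -0.0128, 0.0602]
tool_rot: [3.141, 0.0, 1.667]
contact_force: [-0.0, -0.8, -0.6]
opening: 0.0425
```

```bash
for i in 1 2 ; do python3 -m handwheel '[0,0,0.1,0,0,0,1,0,0,0.1,0,0,0,1,0,0,0.1,0,0,0,1]'; done
```

```text
time: 14.18
tool_pos: [0.6525, -0.0129, 0.06]
tool_rot: [3.14, 0.0, 1.667]
contact_force: [-1.8, 0.4, 4.6]
opening: 0.0427
time: 14.43
tool_pos: [0.6526, -0.0128, 0.06]
tool_rot: [3.14, 0.001, 1.667]
contact_force: [-3.1, 0.2, 9.7]
opening: 0.0428
```

```bash
python3 -m handwheel '[0,0,-0.1,0,0,0,0.3, 0,0,-0.1,0,0,0,-1, 0,0,-0.1,0,0,0,-1, 0,0,-0.1,0,0,0,-1, 0,0,-0.1,0,0,0,-1, 0,0,-1,0,0,0,-1, 0,0,-3,0,0,0,-1, 0,0,-6,0,0,0,-1, 0,0,-9,0,0,0,-1, 0,0,-11,0,0,0,-1, 0,0,-12.5,0,0,0,-1, 0,0,-12.5,0,0,0,-1]'; python3 -c "
from h import *
go(.4785,-.0276,.183,93)"
```

```text
time: 15.43
tool_pos: [0.6539, -0.013, 0.1878]
tool_rot: [3.134, 0.002, 1.667]
contact_force: [0.4, 0.0, -0.2]
opening: 0.0917
shift cm [  0.24 -17.61   0.35] turn [0.4 0.1 2.5]
```

```bash
python3 -m handwheel '[0,-2.3,0,0,0,0.5,-1, 0,-4.7,0,0,0,1,-1, 0.1,-7,0,0,0,1.5,-1, 0.2,-9.5,0,0,0,2,-1, 0.2,-12,0,0,0,2.5,-1, 0.2,-14.2,0,0,0,2.5,-1, 0.2,-16,0,0,0,2.5,-1, 0.2,-17,0,0,0,2.5,-1, 0.2,-17.5,0,0,0,2.5,-1, 0.2,-17.5,0,0,0,2.5,-1, 0.2,-17.5,0,0,0,2.5,-1]'; python3 -c "
from h import *
go(.4785,-.0276,.042,93)
p,d=eyes.read_camera('wrist');cv2.imwrite('pics/w4.png',p)"
```

```text
time: 16.35
tool_pos: [0.478, -0.0277, 0.1828]
tool_rot: [3.141, 0.0, 1.623]
contact_force: [1.1, 0.1, -0.4]
opening: 0.0921
shift cm [1.000e-02 5.000e-02 1.408e+01] turn [0. 0. 0.]
```

View pics/w4.png

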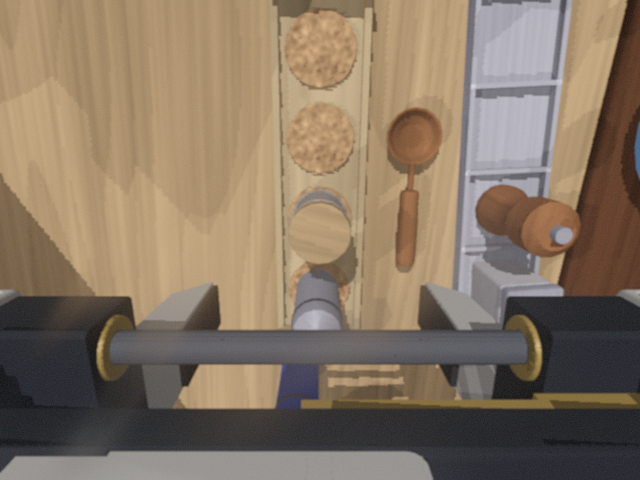

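The mill (foot 505,210) and tin (515,285) stand upright in their pockets. The jar (319,233) is between the fingers, so I'll grasp.

```bash
python3 -m handwheel '[0,0,3,0,0,0,-1, 0,0,6,0,0,0,-1, 0,0,9,0,0,0,-1, 0,0,12,0,0,0,-1, 0,0,13.5,0,0,0,-1, 0,0,14,0,0,0,-1, 0,0,14,0,0,0,-1, 0,0,14,0,0,0,1, 0,0,14,0,0,0,1, 0,0,14,0,0,0,1, 0,0,14,0,0,0,1, 0,0,14,0,0,0,1]';  python3 -m handwheel '[0,0,0,0,0,0,1, 0,0,0,0,0,0,1, 0,0,0,0,0,0,1, 0,0,0,0,0,0,1, 0,0,0,0,0,0,1]'; python3 -m handwheel '[0,0,-1,0,0,0,1, 0,0,-3,0,0,0,1, 0,0,-6,0,0,0,1, 0,0,-9,0,0,0,1, 0,0,-11,0,0,0,1, 0,0,-12,0,0,0,1, 0,0,-12,0,0,0,1,0,0,-12,0,0,0,1]'; python3 -c "
from h import *
go(.6449,.0608,.162,95.5)"
```

```text
time: 17.4
tool_pos: [0.4781, -0.0278, 0.0437]
tool_rot: [3.14, 0.001, 1.624]
contact_force: [0.7, -0.2, -0.9]
opening: 0.0631
time: 17.82
tool_pos: [0.4781, -0.0278, 0.0433]
tool_rot: [3.141, 0.0, 1.624]
contact_force: [0.2, 0.1, 4.1]
opening: 0.0495
time: 18.48
tool_pos: [0.4773, -0.0276, 0.1626]
tool_rot: [-3.141, 0.0, 1.624]
contact_force: [-0.5, 0.4, -2.6]
opening: 0.0499
shift cm [ 7.95 17.2   0.06] turn [-0.   0.  -2.5]
```

```bash
python3 -m handwheel '[0.5,1.5,0,0,0,0,1, 1.7,4,0,0,0,0,1, 3,7,0,0,0,-1,1, 4.4,10,0,0,0,-2,1, 5.6,12.5,0,0,0,-2.5,1, 6.7,15,0,0,0,-2.5,1, 7.6,16.5,0,0,0,-2.5,1, 7.9,17.1,0,0,0,-2.5,1, 7.9,17.2,0,0,0,-2.5,1, 7.9,17.2,0,0,0,-2.5,1, 7.9,17.2,0,0,0,-2.5,1]';python3 -m handwheel '[0,0,2,0,0,0,1, 0,0,4,0,0,0,1, 0,0,6,0,0,0,1, 0,0,8,0,0,0,1, 0,0,9.5,0,0,0,1, 0,0,10.5,0,0,0,1, 0,0,11,0,0,0,1, 0,0,11,0,0,0,1, 0,0,11,0,0,0,1,0,0,11,0,0,0,1]'; python3 -c "
from h import *
go(.6449,.0608,.0385,95.5)"
```

```text
time: 19.4
tool_pos: [0.6441, 0.0596, 0.1623]
tool_rot: [-3.14, 0.0, 1.667]
contact_force: [0.4, -0.1, -2.0]
opening: 0.0497
time: 20.23
tool_pos: [0.646, 0.0601, 0.0544]
tool_rot: [3.139, 0.0, 1.667]
contact_force: [-0.1, -0.9, -1.0]
opening: 0.0492
shift cm [ 0.08 -0.11  1.58] turn [0.1 0.  0. ]
```

```bash
python3 -m handwheel '[0,0,0.4,0,0,0,1, 0,0,0.8,0,0,0,1, 0,0,1.1,0,0,0,1, 0,0,1.3,0,0,0,1, 0,0,1.4,0,0,0,1, 0,0,1.4,0,0,0,1]';for i in 1 2 3; do python3 -m handwheel '[0,0,0.1,0,0,0,1,0,0,0.1,0,0,0,1,0,0,0.1,0,0,0,1]'; done
```

```text
time: 20.73
tool_pos: [0.645, 0.0603, 0.0386]
tool_rot: [-3.141, 0.0, 1.667]
contact_force: [0.3, 0.2, -2.8]
opening: 0.0497
time: 20.98
tool_pos: [0.6453, 0.0603, 0.038]
tool_rot: [3.141, 0.0, 1.667]
contact_force: [0.1, -0.4, -2.2]
opening: 0.0492
time: 21.23
tool_pos: [0.6455, 0.0603, 0.0374]
tool_rot: [3.141, 0.0, 1.667]
contact_force: [-0.7, -0.2, 1.3]
opening: 0.0496
time: 21.48
tool_pos: [0.6457, 0.0603, 0.0372]
tool_rot: [3.14, 0.0, 1.667]
contact_force: [-1.0, 0.3, 6.0]
opening: 0.0493
```

Contact at the expected height. Release, rise, and go to the shaker.

```bash
python3 -m handwheel '[0,0,-0.1,0,0,0,0.3, 0,0,-0.1,0,0,0,-1, 0,0,-0.1,0,0,0,-1, 0,0,-0.1,0,0,0,-1, 0,0,-0.1,0,0,0,-1, 0,0,-1,0,0,0,-1, 0,0,-3,0,0,0,-1, 0,0,-6,0,0,0,-1, 0,0,-9,0,0,0,-1, 0,0,-12,0,0,0,-1, 0,0,-14.5,0,0,0,-1, 0,0,-14.5,0,0,0,-1]'; python3 -c "
from h import *
go(.4798,-.1011,.182,93)"
```

```text
time: 22.48
tool_pos: [0.6481, 0.0603, 0.1883]
tool_rot: [3.13, 0.001, 1.667]
contact_force: [0.8, 0.1, 0.5]
opening: 0.0918
shift cm [-14.44 -18.31   0.45] turn [0.6 0.1 2.5]
```

```bash
python3 -m handwheel '[-2,-2.5,0,0,0,0.5,-1, -4,-5,0,0,0,1,-1, -6,-7.5,0,0,0,1.5,-1, -8,-10,0,0,0,2,-1, -10,-12.5,0,0,0,2.5,-1, -12,-15,0,0,0,2.5,-1, -13.4,-17,0,0,0,2.5,-1, -14.2,-18,0,0,0,2.5,-1, -14.4,-18.2,0,0,0,2.5,-1, -14.4,-18.2,0,0,0,2.5,-1, -14.4,-18.2,0,0,0,2.5,-1]'; python3 -c "
from h import *
go(.4798,-.1011,.047,93)
p,d=eyes.read_camera('wrist');cv2.imwrite('pics/w5.png',p)"
```

```text
time: 23.4
tool_pos: [0.4789, -0.1002, 0.1812]
tool_rot: [3.141, -0.0, 1.624]
contact_force: [0.9, -0.4, 0.0]
opening: 0.0918
shift cm [-0.1   0.07 13.42] turn [ 0.1 -0.   0. ]
```

View pics/w5.png

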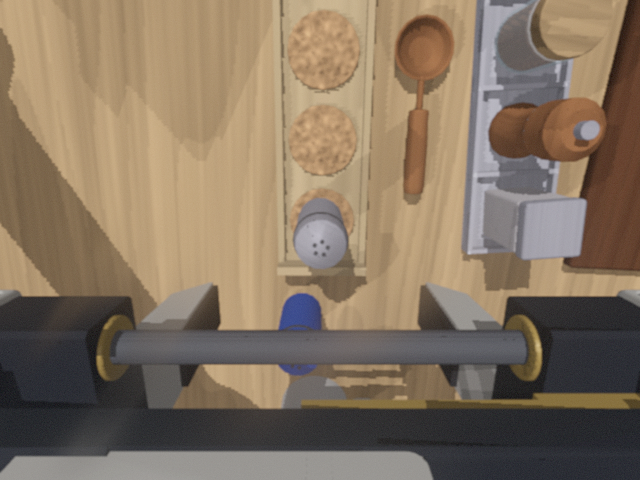

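The shaker (321,246) is centred between the fingers and the blue decoy (300,335) is clear of them. Jar, mill and tin are upright in their pockets.

```bash
python3 -m handwheel '[-0.1,0.1,3,0,0,0,-1, -0.1,0.1,6,0,0,0,-1, -0.1,0.1,9,0,0,0,-1, -0.1,0.1,11.5,0,0,0,-1, -0.1,0.1,13,0,0,0,-1, -0.1,0.1,13.3,0,0,0,-1, -0.1,0.1,13.3,0,0,0,-1, -0.1,0.1,13.3,0,0,0,1, -0.1,0.1,13.3,0,0,0,1, -0.1,0.1,13.3,0,0,0,1, -0.1,0.1,13.3,0,0,0,1, -0.1,0.1,13.3,0,0,0,1]';  python3 -m handwheel '[0,0,0,0,0,0,1, 0,0,0,0,0,0,1, 0,0,0,0,0,0,1, 0,0,0,0,0,0,1, 0,0,0,0,0,0,1]'; python3 -m handwheel '[0,0,-1,0,0,0,1, 0,0,-3,0,0,0,1, 0,0,-6,0,0,0,1, 0,0,-9,0,0,0,1, 0,0,-11,0,0,0,1, 0,0,-12,0,0,0,1, 0,0,-12,0,0,0,1,0,0,-12,0,0,0,1]'; python3 -c "
from h import *
go(.6378,.1345,.167,95.5)"
```

```text
time: 24.45
tool_pos: [0.4794, -0.1017, 0.0487]
tool_rot: [3.14, 0.001, 1.624]
contact_force: [0.2, 0.0, -0.4]
opening: 0.0632
time: 24.87
tool_pos: [0.4792, -0.1016, 0.0481]
tool_rot: [3.141, 0.0, 1.624]
contact_force: [-0.6, 0.6, 1.8]
opening: 0.041
time: 25.53
tool_pos: [0.4789, -0.1015, 0.1678]
tool_rot: [3.141, 0.0, 1.624]
contact_force: [-0.6, 0.5, -1.8]
opening: 0.041
shift cm [22.72 17.12  0.08] turn [ 0.   0.  -2.5]
```

```bash
python3 -m handwheel '[1,1,0,0,0,0,1, 3,2.3,0,0,0,0,1, 6,4.5,0,0,0,-1,1, 9,6.8,0,0,0,-2,1, 12,9,0,0,0,-2.5,1, 15,11.3,0,0,0,-2.5,1, 18,13.6,0,0,0,-2.5,1, 20.5,15.5,0,0,0,-2.5,1, 22.2,16.7,0,0,0,-2.5,1, 22.7,17.1,0,0,0,-2.5,1, 22.7,17.1,0,0,0,-2.5,1, 22.7,17.1,0,0,0,-2.5,1]';python3 -m handwheel '[0,0,2,0,0,0,1, 0,0,4,0,0,0,1, 0,0,6,0,0,0,1, 0,0,8,0,0,0,1, 0,0,9.5,0,0,0,1, 0,0,10.5,0,0,0,1, 0,0,11,0,0,0,1, 0,0,11,0,0,0,1, 0,0,11,0,0,0,1,0,0,11,0,0,0,1]'; python3 -c "
from h import *
go(.6378,.1345,.043,95.5)"
```

```text
time: 26.53
tool_pos: [0.6368, 0.1335, 0.1664]
tool_rot: [-3.138, 0.001, 1.668]
contact_force: [-1.0, -0.8, -1.1]
opening: 0.0411
time: 27.37
tool_pos: [0.6386, 0.134, 0.0593]
tool_rot: [3.139, 0.0, 1.667]
contact_force: [-0.2, -0.3, -0.7]
opening: 0.0413
shift cm [ 0.06 -0.07  1.63] turn [0.1 0.  0. ]
```

```bash
python3 -m handwheel '[0,0,0.4,0,0,0,1, 0,0,0.8,0,0,0,1, 0,0,1.1,0,0,0,1, 0,0,1.3,0,0,0,1, 0,0,1.4,0,0,0,1, 0,0,1.4,0,0,0,1]';for i in 1 2 3; do python3 -m handwheel '[0,0,0.1,0,0,0,1,0,0,0.1,0,0,0,1,0,0,0.1,0,0,0,1]'; done
```

```text
time: 27.87
tool_pos: [0.6376, 0.1342, 0.0436]
tool_rot: [-3.141, 0.0, 1.667]
contact_force: [-0.8, -1.0, -2.1]
opening: 0.0414
time: 28.12
tool_pos: [0.6378, 0.1342, 0.043]
tool_rot: [3.142, 0.0, 1.667]
contact_force: [-0.3, 0.2, -1.2]
opening: 0.0413
time: 28.37
tool_pos: [0.638, 0.1342, 0.0422]
tool_rot: [3.141, 0.0, 1.667]
contact_force: [0.6, -0.0, -0.9]
opening: 0.0414
time: 28.62
tool_pos: [0.6382, 0.1342, 0.0421]
tool_rot: [3.14, 0.0, 1.667]
contact_force: [-1.6, -0.0, 4.9]
opening: 0.0414
```

Contact. Release, rise, and move back clear of the cameras' view.

```bash
python3 -m handwheel '[0,0,-0.1,0,0,0,0.3, 0,0,-0.1,0,0,0,-1, 0,0,-0.1,0,0,0,-1, 0,0,-0.1,0,0,0,-1, 0,0,-0.1,0,0,0,-1, 0,0,-1,0,0,0,-1, 0,0,-3,0,0,0,-1, 0,0,-6,0,0,0,-1, 0,0,-9,0,0,0,-1, 0,0,-12,0,0,0,-1, 0,0,-15,0,0,0,-1, 0,0,-15,0,0,0,-1]'; python3 -m handwheel '[0,-2,0,0,0,0,-1, 0,-5,0,0,0,0,-1, 0,-8,0,0,0,0,-1, 0,-11,0,0,0,0,-1, 0,-14,0,0,0,0,-1, 0,-17,0,0,0,0,-1, 0,-20,0,0,0,0,-1, 0,-23,0,0,0,0,-1, 0,-24,0,0,0,0,-1, 0,-24,0,0,0,0,-1, 0,-24,0,0,0,0,-1]'; python3 -c "
from h import *
p,d=eyes.read_camera('top');np.save('pics/t6.npy',d)
cv2.imwrite('pics/t6.png',cv2.resize(p[170:310,200:400],None,fx=4,fy=4,interpolation=cv2.INTER_CUBIC))
p,d=eyes.read_camera('scene');cv2.imwrite('pics/s6.png',p)"
```

```text
time: 29.62
tool_pos: [0.6408, 0.1346, 0.1992]
tool_rot: [3.129, 0.0, 1.667]
contact_force: [1.3, 0.3, 0.1]
opening: 0.0918
time: 30.53
tool_pos: [0.3999, 0.1112, 0.1917]
tool_rot: [3.139, 0.0, 1.667]
contact_force: [-0.2, 1.0, 0.2]
opening: 0.0917
```

View pics/t6.png

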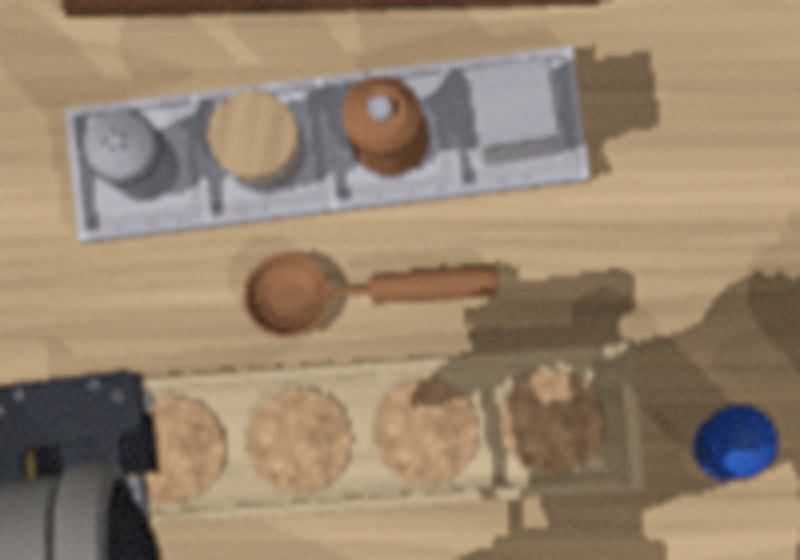

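View pics/s6.png

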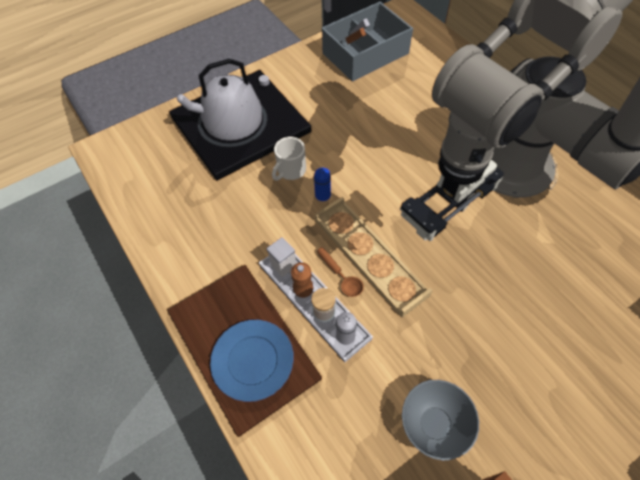

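All four stand upright, one per pocket. The crop picks for the tops are shaker (115,140), jar (254,135), mill knob (380,106) and tin lid (512,106). I'll do a numeric check in the rack frame.

```bash
python3 - <<'E'
from h import *
c=cam('top'); g=lambda u,v,z: px2z(200+(u+.5)/4-.5,170+(v+.5)/4-.5,z,c)[:2]
M=R.from_euler('z',5.5,degrees=True).as_matrix()[:2,:2]
for n,u,v,z in [('shaker',115,140,.1),('jar',254,135,.078),('mill',380,106,.106),('tin',512,106,.088)]:
    print(n,((g(u,v,z)-[.6485,.024])@M).round(4))
print(np.abs(robot.observe()['qvel']).max())
E
```

```text
shaker [0.0017 0.111 ]
jar [-0.0007  0.0369]
mill [ 0.0018 -0.0362]
tin [-0.0036 -0.1082]
0.01096518901526399
```

```bash
python3 -c "
from cell import robot
print(robot.hand_in())"
```

```text
the job is handed in; nothing more can be done
None
```

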